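Load a tube block into the push-latch drying cabinet

ROBOT

A 6-joint arm with a two-finger parallel gripper is mounted at the origin on a cart in front of the work surface, level with it; the furniture and walls round the work are solid. World frame = base frame: x ahead of the robot, y to its left, z up, the work surface at z = 0. Lengths are in mm, angles in rad, forces in N, time in s.
With the tool pointing down it reaches from about 275 to 825 mm from the base axis. Payload 5.2 kg.
Tool frame: the origin (TCP) lies at the very end of the fingers, on their centre line; the grasp point (between the pads) lies 19 mm behind it; z points along the fingers, y is the line along which they close (so a half turn about z gives the same grasp; the last joint's range is limited). The gripper opens to 93 mm and grips with 3 to 60 N. Pads are 15 mm wide; open, the fingers measure 128 mm over their backs; the gripper's body (75 mm by 188 mm) begins 65 mm behind the grasp point.
Start: joints at [-1.551, 0.259, 1.535, -0, 1.348, -0.203], TCP at [121.55, -536.405, 218.653] pointing down, gripper open.
Joint ranges: [-3.14, 3.14], [-0.91, 2.08], [0.19, 2.58], [-1.22, 4.36], [0.22, 2.71], [-3.12, 3.12]. Speed limits (rad/s): [2.57, 2.57, 3.14, 3.14, 3.14, 3.14].

INTERFACE

Orientations are given as [roll, pitch, yaw] about the fixed x, y, z axes, in that order (R = Rz(yaw) Ry(pitch) Rx(roll)).
In Python, from bench import robot gives the robot as it stands. The module is installed in compiled form; this text tells all that it offers. Calls block until the motion is done:
- robot.move_ptp(position, orientation): joint-space move of the TCP to a pose.
- robot.move_linear(position, ori=None, speed=150, f_stop=None): straight line of the TCP; ori=None keeps the orientation; speed is the mean speed in mm/s. With f_stop (N) it stops when the force on the tool has changed by that much, and returns True; else False.
- robot.move_j(angles): joint-space move.
- robot.move_gripper(opening): opening from 0.0 (shut) to 1.0 (fully open); the grip force is fixed at half the most; returns when the fingers have stopped.
- robot.sleep(seconds).
- robot.inverse_kinematics(position, orientation): joint angles nearest the present ones, or None.
- robot.get_image(name): name is "scene" or "top" or "wrist"; returns a dict with "img" (420x560x3 uint8, blue, green, red), "fovy" (degrees; the focal length in pixels is half the picture's height over the tangent of half this angle, whatever the lens; pixels are square), "cx", "cy" (the principal point, pixels), "eye" and "orientation" of the camera in the world. Camera axes: x right, y down, z forward; pixel columns grow to the right and rows downward; lengths in mm; the calibration is good to about 2 mm. A picture is of the moment at which its call begins. There is no depth.
A pose or a line that the arm cannot do raises robot.MotionError and nothing moves.
- robot.hand_in(): hands the job in; it is judged then, once.
Readings, each from a call of its own:
- robot.current_t(): time.
- robot.current_qpos(): joint angles.
- robot.current_joint_vel(): joint speeds.
- robot.current_joint_efforts(): joint torques, N m.
- robot.current_tcp_pos(): TCP position.
- robot.current_eef_rot(): TCP orientation.
- robot.current_contact_force(): force on the tool from outside, world axes, zero at the start.
- robot.current_ft_torque(): the same for the moment, N m.
- robot.current_gripper_width(): opening from 0.0 (shut) to 1.0 (fully open).
- robot.current_finger_force(): force on a finger pad.
Only numpy, scipy, OpenCV 4.12 (cv2) and the standard library are available. Lean on these libraries where they do the work, as an engineer would, in place of code of your own. Each camera call takes 0.05 s, during which the arm holds its last target. There are 200 camera calls.

TASK

The small white drying cabinet has a door without a handle: press the door inward near its free edge until the catch lets go and it springs ajar, then swing it wide open, past square to the cabinet's front. Then put the plain tube block of middle height (not the low one, and not the one with black sticks) fully inside the cabinet, standing upright on the bench clear of the doorway, and leave the door wide open. Leave the other things on the bench where they are.

Things in the scene. Friction and masses are not known exactly. Their poses are not given: they have to be found in the camera images.
- cabinet: Fixed white drying cabinet, 170 mm wide (y), 160 mm deep (x), 90 mm high with a flat top, black 10 mm gasket on its front, grey door. Origin under the middle of the white box; x points square into it from the front, y to its left seen from the front. No floor and no sill: the chamber stands on the bench.
- doorway (a point): Middle of the foot of the cabinet's doorway, on the bench, in the plane of the gasket's front face (90 mm before the cabinet's origin). Axes as the cabinet's: x points into it, y to its left, z up. The opening is 146 mm wide (y -73 to +73 mm) and 80 mm high; the chamber reaches 158 mm in from this point.
- door_hinge (a point): On the upright hinge line, at the left edge of the door's outer face, 47 mm above the bench; 10 mm in front (-x) of the doorway point and 85 mm to its +y. Axes turn with the door: the panel runs 168 mm along -y, is 10 mm thick towards +x (inner side), stands 5 to 89 mm above the bench.
- door_press (a point): Centre of the flat round mark (36 mm) on the door's outer face, 128 mm from the hinge line, 50 mm above the bench; press along its +x. Takes 4 to 10 N; the catch lets go after about 6 mm here, the stop is at 7 mm; the door springs ajar as the finger backs off. Inside, a striker arm 143 mm from the hinge, 12 mm wide, 58 to 75 mm high, reaches 46 mm inward.
- door (a joint): Angle of the door in rad: 0 closed, negative (to -0.055) pressed inward, positive open, at most 1.9. Once let go it springs to about 0.75 by itself. It then swings easily (about 1 N), toward the robot and to the cabinet's left, and beyond 0.8 it stays where it is left.
- catch (a joint): Lift of the catch's roller inside the cabinet in m: 0 latched; pressing the door lifts it, above about 0.0055 it no longer holds the door, and it then stays up.
- rack_plain_center (a point): Centre of the plain violet tube block to be loaded: 62 x 62 mm, 48 mm high (its solid part 46 mm), 0.07 kg, open round holes on top and no sticks. This point is 24 mm above its underside; z up, x and y square to its sides. Loose, on the bench to the right.
- rack_low_center (a point): Centre of the low violet tube block, 62 x 62 mm, 26 mm high, no sticks; this point is 13 mm above its underside. Loose; leave it alone.
- rack_sticks_center (a point): Point 25 mm above the underside of the violet tube block with two upright black sticks: 62 x 62 mm, block 50 mm high, 101 mm with the sticks. Loose; leave it alone. The three blocks stand in a row about 120 mm apart, in any order.
- plate_box: Blue flat plate box, 113 x 163 x 34 mm, origin under its centre, loose, behind the row of blocks; leave it alone.
- rack_plain: The same plain block to be loaded; origin under its centre.
Things that resemble listed ones, but are neither listed nor needed, are in the scene too. What is shaped like the rack_plain but pink or yellow is not meant.

How it is judged:
By the outcome, as a careful person would: the job done as asked, in the order asked, and still so for the second after the job is handed in, with the robot touching nothing.
It also fails if it takes over 72 s, if anything falls off the work surface, if the arm or the gripper's body presses on something with over 40 N, if the wrist force passes 120 N, or if a joint passes its speed limit or range.

## Working session

There is one attempt and no reset: what is moved stays moved. The work goes in short steps, each a Python script; the robot and the scene stay as the last script left them, time stands still between calls to the robot, and variables do not carry over. Pictures are saved under pics/ and viewed, at most 10 in all, crops included, and the job is handed in when it is done.

```bash
mkdir -p pics
python3 - <<'E'
from bench import robot
import cv2,pickle
d={}
for n in ["scene","top"]:
    r=robot.get_image(n); d[n]=r; cv2.imwrite(f"pics/{n}0.png",r["img"])
    print(n,r["fovy"],r["cx"],r["cy"],r["eye"],r["orientation"])
pickle.dump(d,open("d0.pkl","wb"));print(robot.current_t(),robot.current_eef_rot())
E
```

```text
scene 43.04269373790228 268.31056116723676 221.41360900090683 [-117.40436589  570.66957878 1278.16394686] [-2.47021211 -0.01450763 -2.36947118]
top 56.27719943706013 275.91745274791054 207.97433401757021 [ 422.64673689 -125.39363134 1253.54517384] [-3.02612683  0.01822501 -1.55944242]
0.1 [-3.14005281e+00 -2.87830968e-04  2.22735762e-01]
```

View pics/scene0.png

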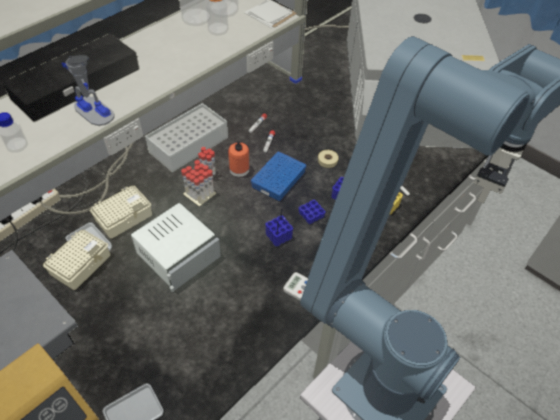

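View pics/top0.png

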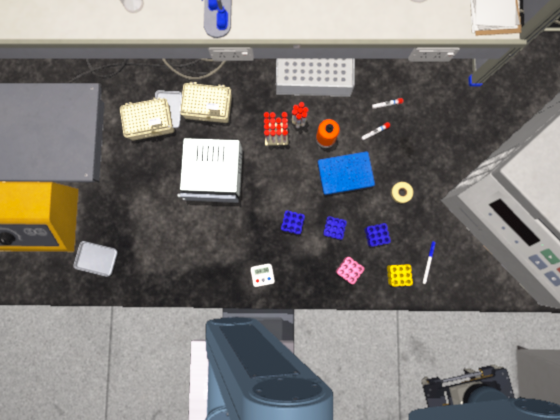

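The top view shows the cabinet at about (211,169). The violet candidates are at (292,222), (335,228) and (378,235), and the pink (350,270) and yellow (400,275) blocks are not meant. I'll enlarge to tell them apart.

Run:
```python
import cv2,pickle,numpy as np
d=pickle.load(open("d0.pkl","rb"))
t=d["top"]["img"];s=d["scene"]["img"]
a=cv2.resize(t[200:250,270:400],None,fx=6,fy=6,interpolation=3)
b=cv2.resize(s[170:250,250:380],None,fx=3.6,fy=3.6,interpolation=3)
b=cv2.copyMakeBorder(b,0,0,0,a.shape[1]-b.shape[1],0)
cv2.imwrite("pics/c1.png",np.vstack([a,b])[:600])
cv2.imwrite("pics/c2.png",cv2.resize(t[130:210,170:255],None,fx=7,fy=7,interpolation=3))
```

```text
(no output)
```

View pics/c1.png

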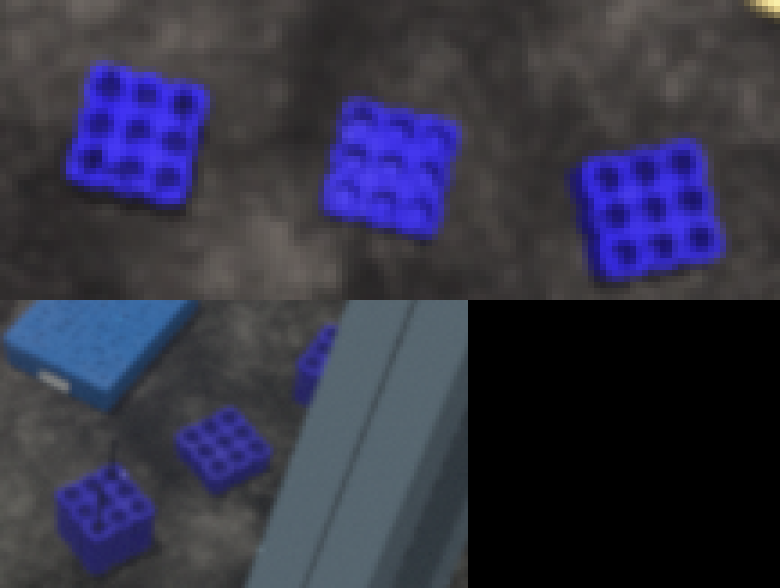

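View pics/c2.png

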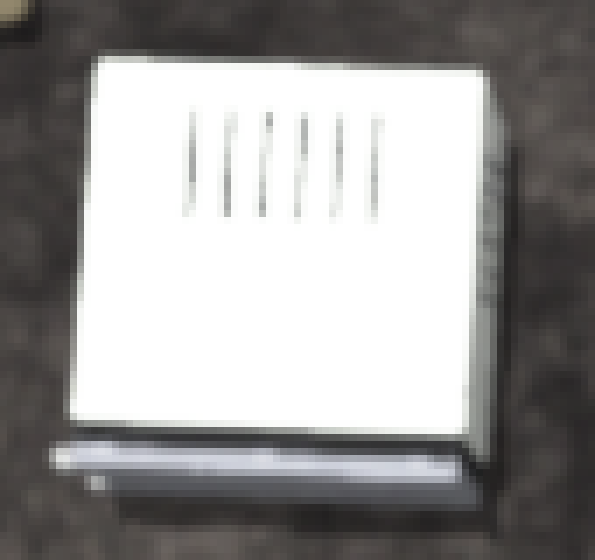

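The left block (292,222) has black sticks, visible in the scene crop. The middle one (335,228) is low. The right one (378,235) is tall and plain, so it is the target, partly hidden in the scene view by the arm. Next I compute poses from the corner pixels.

```bash
cat > h.py <<'E'
import numpy as np,cv2
from scipy.spatial.transform import Rotation as R
from bench import robot
def ray(c,uv,z):
    f=c["img"].shape[0]/2/np.tan(np.radians(c["fovy"])/2)
    v=R.from_euler("xyz",c["orientation"]).apply(np.array([(uv[0]-c["cx"])/f,(uv[1]-c["cy"])/f,1]))
    e=np.array(c["eye"]);return (e+v*(z-e[2])/v[2])[:2]
def proj(c,p):
    f=c["img"].shape[0]/2/np.tan(np.radians(c["fovy"])/2)
    q=R.from_euler("xyz",c["orientation"]).inv().apply(np.array(p)-c["eye"])
    return np.array([c["cx"]+f*q[0]/q[2],c["cy"]+f*q[1]/q[2]])
E
python3 - <<'E'
from h import *
import pickle
d=pickle.load(open("d0.pkl","rb"));c=d["top"]
P=np.array([ray(c,(170+(x+.5)/7-.5,130+(y+.5)/7-.5),90) for x,y in [(96,57),(487,72),(467,432),(70,422)]])
bl,br,fr,fl=P
print(P.round(1),np.linalg.norm(bl-br),np.linalg.norm(bl-fl),np.linalg.norm(br-fr))
X=bl-fl+br-fr;Y=fl-fr+bl-br
print("cab",P.mean(0),"yaw",np.arctan2(X[1],X[0]),np.arctan2(-Y[0],Y[1]))
H=[ray(c,(270+(x+.5)/6-.5,200+(y+.5)/6-.5),48) for x,y in [(608,178),(683,162),(701,240),(627,252),(654,207)]]
print("rack",np.array(H).round(1),np.mean(H[:4],0))
v=(H[0]-H[3]+H[1]-H[2]);w=H[0]-H[1]+H[3]-H[2];print(np.arctan2(v[1],v[0]),np.arctan2(-w[0],w[1]))
for n,(u,q) in dict(st=(292,222),low=(335,228),pink=(350,270),yel=(400,275),box=(346,173)).items(): print(n,ray(c,(u,q),40))
# scene view check of cabinet corners
yaw=np.arctan2(-Y[0],Y[1]);s=d["scene"]
for a,b in [(80,85),(80,-85),(-80,-85),(-80,85)]:
    p=P.mean(0)+R.from_euler("z",yaw).as_matrix()[:2,:2]@[a,b];print(proj(s,[*p,90]).round(1))
print(robot.current_qpos())
E
```

```text
[[771.2 183.3]
 [765.5  11.9]
 [606.7  17. ]
 [609.6 188.3]] 171.51634502963478 161.6347417637921 158.83180446916504
cab [688.26503403 100.13584793] yaw -0.031462049853475796 -0.025146612340400304
rack [[ 499.4 -393.2]
 [ 508.  -431.4]
 [ 468.4 -439.7]
 [ 461.9 -402.2]
 [ 484.9 -416.2]] [ 484.41920905 -416.59830085]
0.22069221526991875 0.1959627990029672
st [ 519.89805985 -151.98244053]
low [ 502.65300224 -284.67955274]
pink [ 375.09182493 -329.48211806]
yel [ 361.92162608 -480.53557939]
box [ 675.52368216 -320.08644354]
[130.9 233.4]
[179.1 201.4]
[214.9 232.9]
[166.2 268.1]
[-1.55082524e+00  2.59261086e-01  1.53590490e+00 -2.88694766e-05
  1.34799293e+00 -2.02758493e-01]
```

```bash
cat >> h.py <<'E'
C0=np.array([688.3,100.1]);CY=-0.028
def cab(x,y,z=None):
    """doorway-frame point (x in, y left) -> world"""
    c,s=np.cos(CY),np.sin(CY);X=x-90
    p=C0+[c*X-s*y,s*X+c*y]
    return p if z is None else [*p,z]
def down(yaw,p=0.): return [np.pi,p,yaw]
def fing(a,r,off,z):
    """point at distance r along door, off inward from outer face, door angle a"""
    return cab(-10-r*np.sin(a)+off*np.cos(a),85-r*np.cos(a)-off*np.sin(a),z)
E
python3 - <<'E'
from h import *
chk=lambda n,p,o:print(n,np.round(p,1),None if (q:=robot.inverse_kinematics(p,o)) is None else np.round(q,2))
chk("press",cab(-30,-43,35),down(CY))
for a in (.75,1.2,1.78):
    for k in (0,np.pi): chk(a,fing(a,90,20,35),down(CY-a+k))
for p in (-.6,-.8,-1.,-1.2): chk(p,cab(-90,0,15),down(CY,p));chk(p,cab(45,0,15),down(CY,p))
chk("rack",[484.5,-416.6,10],down(.21)); chk("rk2",[484.5,-416.6,10],down(.21-np.pi/2))
chk("rel",cab(-45,0,12),down(CY))
robot.move_ptp(cab(-60,-43,190),down(CY))
r=robot.get_image("wrist");cv2.imwrite("pics/w1.png",r["img"])
import pickle;pickle.dump(r,open("w1.pkl","wb"))
pr=lambda x,y,z:print((x,y,z),proj(r,cab(x,y,z)).round(1))
for q in [(10,85,90),(10,-85,90),(-10,85,89),(-10,-83,89),(-10,-43,50)]: pr(*q)
print(robot.current_t())
E
```

```text
press [567.1  60.5  35. ] [-0.09  0.48  1.71 -0.    0.96  1.51]
0.75 [541.8 109.7  35. ] [-0.    0.45  1.75 -0.    0.94  2.35]
0.75 [541.8 109.7  35. ] [-0.    0.45  1.75  0.    0.94 -0.79]
1.2 [512.7 138.8  35. ] [ 0.05  0.42  1.81 -0.    0.91  2.85]
1.2 [512.7 138.8  35. ] [ 0.05  0.42  1.81 -0.    0.91 -0.29]
1.78 [498.5 189.6  35. ] [ 0.15  0.42  1.8   0.    0.92 -2.75]
1.78 [498.5 189.6  35. ] [ 0.15  0.42  1.8  -0.    0.92  0.39]
-0.6 [508.4 105.1  15. ] None
-0.6 [643.3 101.4  15. ] None
-0.8 [508.4 105.1  15. ] [ 0.01  0.46  2.52  3.18  0.64 -1.58]
-0.8 [643.3 101.4  15. ] [-0.01  0.52  2.21  3.18  0.39 -1.59]
-1.0 [508.4 105.1  15. ] None
-1.0 [643.3 101.4  15. ] [-0.    0.66  2.33  3.17  0.85 -1.58]
-1.2 [508.4 105.1  15. ] None
-1.2 [643.3 101.4  15. ] [ 0.    0.88  2.38  3.17  1.32 -1.57]
rack [ 484.5 -416.6   10. ] [-0.88  0.61  1.54 -0.    0.99  0.48]
rk2 [ 484.5 -416.6   10. ] [-0.88  0.61  1.54 -0.    0.99  2.05]
rel [553.4 103.9  12. ] [-0.01  0.5   1.74 -0.    0.9   1.59]
(10, 85, 90) [120.7 121. ]
(10, -85, 90) [333.4 121. ]
(-10, 85, 89) [124.2 146.3]
(-10, -83, 89) [329.8 146.3]
(-10, -43, 50) [280.7 143.7]
2.725
```

View pics/w1.png

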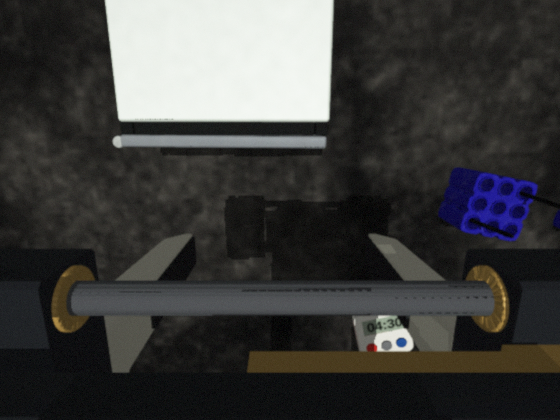

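The wrist view shows the white top's front edge from (119,121) to (329,121), and the door top from (117,142) to (326,142). That is within about 2 mm of the prediction, so I shift y by +1.5. Now I press the door.

```bash
sed -i 's/688.3,100.1/688.3,101.6/' h.py
python3 - <<'E'
from h import *
robot.move_gripper(0.0)
robot.move_linear(cab(-38,-43,35),down(CY),speed=150)
p0=robot.current_tcp_pos()
s=robot.move_linear(cab(2,-43,35),speed=20,f_stop=13)
p=robot.current_tcp_pos();print(s,p-p0 if hasattr(p,'shape') else (p,p0),p,robot.current_contact_force())
robot.move_linear(cab(-125,-43,35),speed=150)
robot.move_linear(cab(-125,-43,150),speed=250)
r=robot.get_image("wrist");t=robot.get_image("top")
for n,a in (("w2",r),("t2",t)): cv2.imwrite(f"pics/{n}.png",a["img"])
cv2.imwrite("pics/v2.png",np.hstack([cv2.resize(t["img"][120:240,165:285],(420,420),interpolation=3),cv2.resize(r["img"],(380,420))]))
print(robot.current_t())
E
```

```text
True [22.88311381 -0.49645127 -1.72130469] [582.67817367  61.65685619  34.12648036] [-0.95057723  0.44259049  0.22750511]
8.25
```

View pics/v2.png

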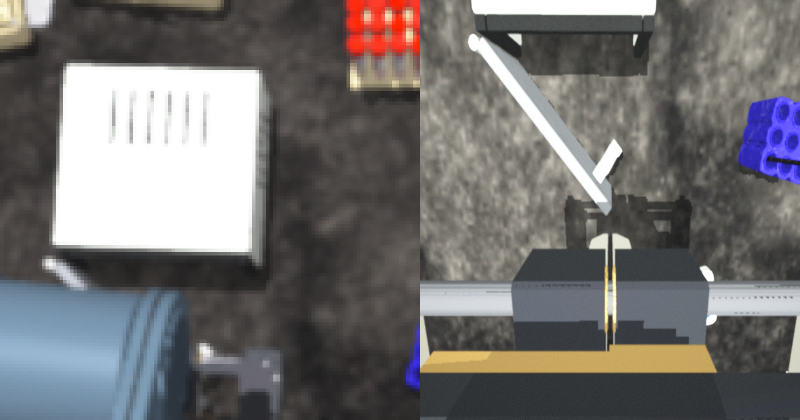

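The door sprang ajar to about 0.75: hinge at (476,42), free edge at (605,205), striker on the inner side. I'll enter from above behind it and sweep it open.

Run:
```python
from h import *
o=lambda a:down(CY-a+np.pi)
robot.move_ptp(fing(.75,88,34,130),o(.75))
print(robot.current_qpos().round(2))
robot.move_linear(fing(.75,88,34,35),speed=120)
for a in (.9,1.1,1.3,1.5,1.65,1.78):
    s=robot.move_linear(fing(a,88,18,35),o(a),speed=100,f_stop=15)
    if s: print("stop",a,robot.current_contact_force());break
robot.move_linear(fing(a,88,45,35),speed=100)
robot.move_linear(fing(a,88,45,200),speed=250)
print(robot.current_t())
robot.move_gripper(1.0)
robot.move_ptp([484.5,-416.6,160],down(.21))
r=robot.get_image("wrist");t=robot.get_image("top")
import pickle;pickle.dump(r,open("w3.pkl","wb"))
for z in (48,): 
  for x,y in [(31,31),(31,-31),(-31,-31),(-31,31)]:
    p=np.array([484.5,-416.6])+R.from_euler("z",.21).as_matrix()[:2,:2]@[x,y];print(proj(r,[*p,z]).round(1))
cv2.imwrite("pics/v3.png",np.hstack([cv2.resize(t["img"][120:240,165:285],(300,300),interpolation=3),r["img"][:300,60:500]]))
print(robot.current_t())
```

```text
[-0.01  0.36  1.63 -0.    1.16 -0.81]
14.475
[246.9 169. ]
[318.5 169.2]
[316.4 237.1]
[248.3 236.9]
18.15
```

View pics/v3.png

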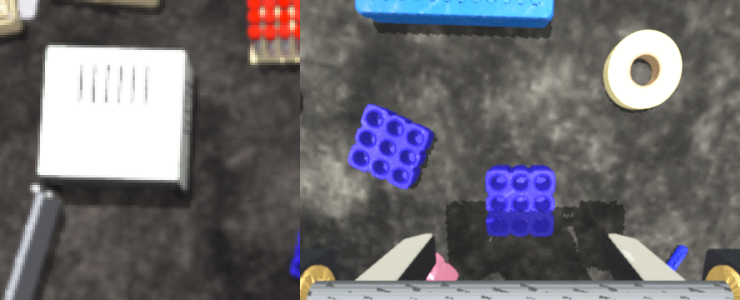

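The door now stands beyond square, leaning left from its hinge at (40,190) in the left half. The target block sits under the gripper at (486–554,167–237), plain with open holes and about 2 mm left of prediction; the low block is at (390,147) and the pink one is half hidden. Now I grasp it.

Run:
```python
from h import *
p=[484.5-.4,-416.6+1.8]
robot.move_linear([*p,17],down(.21),speed=120)
robot.move_gripper(0.0)
w=robot.current_gripper_width();print("w",w,w*93,robot.current_finger_force())
robot.move_linear([*p,175],speed=200)
robot.move_ptp(cab(-60,-20,175),down(CY))
robot.move_linear(cab(-20,-20,130),speed=150)
print(robot.move_linear(cab(-20,-20,18.5),speed=80,f_stop=6),robot.current_tcp_pos(),robot.current_gripper_width())
robot.move_gripper(0.85)
robot.move_linear(cab(-20,-20,175),speed=200)
robot.move_linear(cab(-110,-20,190),speed=200)
r=robot.get_image("wrist");cv2.imwrite("pics/v4.png",r["img"])
print(robot.current_t())
for x,y in [(11,11),(11,-51),(-51,-51),(-51,11)]: print(proj(r,cab(x,y,48)).round(0))
for a in(1.7,1.78,1.85): print(a,proj(r,fing(a,168,0,89)),proj(r,fing(a,143,56,75)))
```

```text
w 0.658133184801367 61.206386186527126 30.00001162290573
True [577.14446214  84.8013507  104.17802931] 0.6618896843070533
25.6917
[247.  63.]
[317.  63.]
[315. 134.]
[248. 134.]
1.7 [141.10549662 277.62335836] [208.54199848 253.52837603]
1.78 [126.15107894 275.29769018] [195.79421029 256.00372629]
1.85 [113.10378585 272.37223027] [184.47908763 257.36897266]
```

View pics/v4.png

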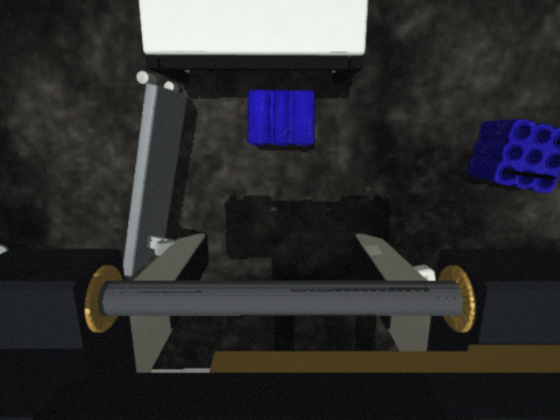

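View crop.

My mistake: the block's front part overlapped the lintel on the way down, so it rested on the roof edge and tipped when released. It now lies on its side before the doorway at (248–315,90–146). The door is still wide open at about 1.76. I'll look closer to see which way its top faces.

Run:
```python
from h import *
import pickle
w=cv2.imread("pics/v4.png")[75:165,230:335]
robot.move_ptp([430,-150,260],down(CY))
s=robot.get_image("scene");t=robot.get_image("top");pickle.dump((s,t),open("d5.pkl","wb"))
a=cv2.resize(w,(400,343),interpolation=3)
b=cv2.resize(s["img"][225:325,130:247],(400,343),interpolation=3)
c=cv2.resize(t["img"][120:240,165:305],(290,249),interpolation=3)
v=np.zeros((592,800,3),np.uint8);v[:343,:400]=a;v[:343,400:]=b;v[343:,:290]=c
cv2.imwrite("pics/v5.png",v)
ik=robot.inverse_kinematics
for g in (.6,.8,1.0,1.2,1.4,1.57):
  for x in (-60,-30,-20): print(g,x,[None if (q:=ik(cab(x,-20,z),down(CY,-g))) is None else np.round(q,1) for z in (25,40)])
for x in (400,450,500,600): print(x,[(k,ik([x,-60,25],down(0,k)) is not None) for k in (-.3,0,.2,.3,.4,.6,.77)])
print(robot.current_t())
```

```text
0.6 -60 [None, None]
0.6 -30 [None, None]
0.6 -20 [None, None]
0.8 -60 [array([-0.1,  0.4,  2.5,  3.1,  0.6, -1.6]), array([-0.1,  0.4,  2.5,  3.1,  0.5, -1.5])]
0.8 -30 [array([-0.1,  0.4,  2.4,  3.1,  0.5, -1.5]), array([-0.1,  0.4,  2.4,  3.1,  0.4, -1.5])]
0.8 -20 [array([-0.1,  0.4,  2.4,  3.1,  0.5, -1.5]), array([-0.1,  0.4,  2.4,  3.1,  0.4, -1.5])]
1.0 -60 [None, None]
1.0 -30 [array([-0.1,  0.6,  2.5,  3.1,  1. , -1.6]), array([-0.1,  0.6,  2.5,  3.1,  1. , -1.6])]
1.0 -20 [array([-0.1,  0.6,  2.5,  3.1,  1. , -1.6]), array([-0.1,  0.6,  2.5,  3.1,  0.9, -1.6])]
1.2 -60 [None, None]
1.2 -30 [array([-0.1,  1. ,  2.6,  3.1,  1.6, -1.6]), None]
1.2 -20 [array([-0.1,  0.9,  2.6,  3.1,  1.5, -1.6]), array([-0.1,  0.9,  2.6,  3.1,  1.5, -1.6])]
1.4 -60 [None, None]
1.4 -30 [array([-0.1,  1.3,  2.5,  3.1,  2.1, -1.6]), array([-0.1,  1.2,  2.6,  3.1,  2. , -1.6])]
1.4 -20 [array([-0.1,  1.2,  2.5,  3.1,  2. , -1.6]), array([-0.1,  1.2,  2.5,  3.1,  2. , -1.6])]
1.57 -60 [array([-0.1,  1.5,  2.5,  3. ,  2.5, -1.6]), array([-0.1,  1.5,  2.5,  3. ,  2.5, -1.6])]
1.57 -30 [array([-0.1,  1.4,  2.5,  3.1,  2.3, -1.6]), array([-0.1,  1.4,  2.5,  3.1,  2.3, -1.6])]
1.57 -20 [array([-0.1,  1.4,  2.4,  3.1,  2.3, -1.6]), array([-0.1,  1.4,  2.5,  3.1,  2.3, -1.6])]
400 [(-0.3, True), (0, True), (0.2, True), (0.3, True), (0.4, True), (0.6, True), (0.77, True)]
450 [(-0.3, True), (0, True), (0.2, True), (0.3, True), (0.4, True), (0.6, True), (0.77, True)]
500 [(-0.3, True), (0, True), (0.2, True), (0.3, True), (0.4, True), (0.6, True), (0.77, True)]
600 [(-0.3, True), (0, True), (0.2, True), (0.3, True), (0.4, True), (0.6, True), (0.77, True)]
26.7917
```

View pics/v5.png

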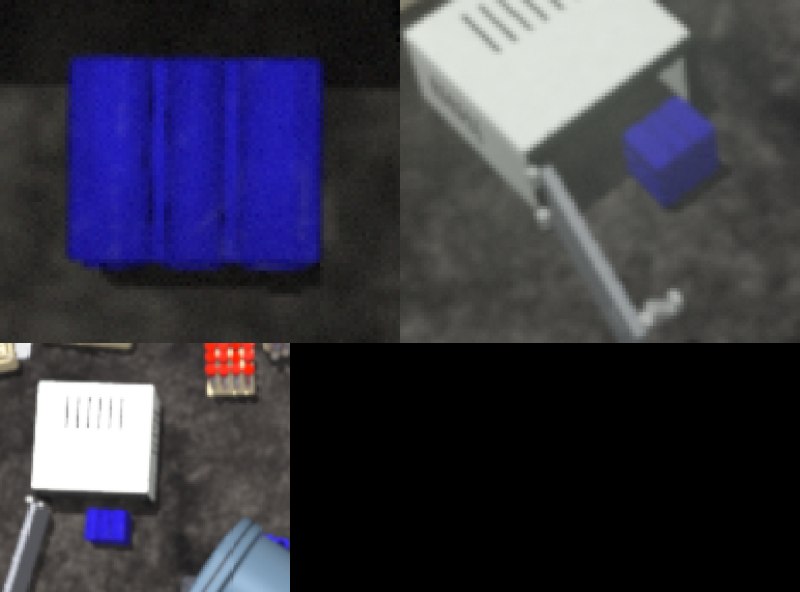

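The side that faces up has no holes, so I need to know whether the top points toward the robot or the cabinet. I'll check numerically with the scene and top images, and take one tilted wrist view.

Run:
```python
from h import *
import pickle
s,t=pickle.load(open("d5.pkl","rb"))
hsv=cv2.cvtColor(t["img"],cv2.COLOR_BGR2HSV);m=cv2.inRange(hsv,(110,120,60),(130,255,255));m[:, :195]=0;m[:,240:]=0
ys,xs=np.nonzero(m);print("top blob",xs.min(),xs.max(),ys.min(),ys.max(),"z62:",ray(t,(xs.min()-.5,ys.min()-.5),62),ray(t,(xs.max()+.5,ys.min()-.5),62))
for d in (150,120,90,60):
    p=np.array(cab(-40,-20,30))-d*np.array([.717,0,-.697]); 
    q=robot.inverse_kinematics(p,down(CY,-.8)); print(d,p.round(),None if q is None else q.round(2))
    if q is not None:
        robot.move_linear([430,-100,320],speed=250)
        robot.move_ptp(p,down(CY,-.8));break
r=robot.get_image("wrist");pickle.dump(r,open("w6.pkl","wb"));cv2.imwrite("pics/v6.png",r["img"])
for x,y,z in [(-10,11,62),(-10,-51,62),(-58,-51,62),(-58,11,62),(-58,11,0),(-58,-51,0)]: print((x,y,z),proj(r,cab(x,y,z)).round(0))
print(robot.current_t(),robot.current_tcp_pos())
```

```text
top blob 205 228 0 217 z62: [1244.17203836  139.06605574] [1244.07702945   60.44066883]
150 [450.  85. 135.] None
120 [472.  85. 114.] None
90 [493.  85.  93.] [-0.08  0.13  2.51  3.02  0.3  -1.49]
(-10, 11, 62) [240. 156.]
(-10, -51, 62) [319. 156.]
(-58, -51, 62) [323. 209.]
(-58, 11, 62) [236. 209.]
(-58, 11, 0) [244. 246.]
(-58, -51, 0) [315. 246.]
29.85 [493.96759467  85.05255982  93.20068133]
```

View pics/v6.png

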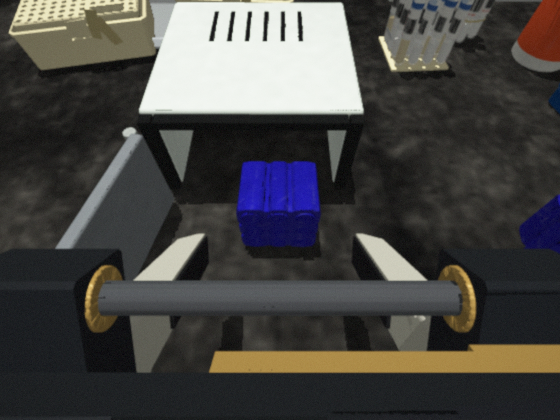

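The tilted view shows the block at (237–320,162–246), its thin direction along the cabinet's x, with no obvious holes on the face toward the robot. I check this numerically.

Run:
```python
from h import *
import pickle
r=pickle.load(open("w6.pkl","rb"));g=r["img"][:,:,0].astype(int)
print("face");[print(y,*[f"{v:3d}" for v in g[y,234:324:3]]) for y in range(158,252,3)]
s,t=pickle.load(open("d5.pkl","rb"))
g=s["img"][:,:,0].astype(int)
print("scene");[print(y,*[f"{v:3d}" for v in g[y,194:226]]) for y in range(250,290)]
```

```text
face
158  24  21  25  24  21  25  13  16  23  20  19  20  24  22  22  22  20  21  21  26  16  21  19  18  19  22  16  23  22  19
161  19  19  18  34  66 118 121 121 117 117  89  20  31  92 113 110 106  60  30  33 103 114 107 106 108  72  34  23  16  19
164  28  22  23 143 166 171 167 168 167 159 146 153 151 158 158 164 153 134 151 144 161 162 165 166 162 167 159  98  17  11
167  24  18  23 162 169 169 170 169 173 166 144 155 151 153 158 158 155 144 146 154 153 162 164 168 165 162 163 115  23  20
170  22  21  31 166 170 172 170 167 167 163 142 155 154 160 160 161 158 144 157 152 154 165 164 166 167 163 165 136  16  23
173  20  15  45 164 167 171 171 172 169 161 138 162 133 166 164 162 160 140 159 153 157 165 164 170 167 160 163 148  19  18
176  23  16  64 168 167 166 172 172 169 162 139 167 118 166 165 166 163 150 162 158 159 169 165 166 160 161 161 156  25  24
179  17  17  92 168 170 167 170 173 166 164 139 172 134 167 167 165 161 148 159 154 156 169 165 166 167 167 166 163  26  18
182  14  24 117 168 162 161 173 175 171 160 134 171 139 167 166 163 163 150 158 147 158 165 163 166 169
[... 7458 characters left out ...]
  71  75  73  72  72  70  71  71  75  77
285  88  87  84  79  77  75  73  73  75  78  77  80  79  74  63  56  53  56  59  67  76  77  79  80  77  74  73  69  67  68  71  74
286  88  85  85  80  75  73  70  72  71  76  78  79  75  71  64  62  59  62  67  76  79  81  82  81  78  74  70  67  64  64  68  69
287  85  83  82  79  77  74  74  72  70  71  76  79  81  78  73  73  74  75  77  79  78  77  77  79  79  73  70  68  64  63  63  64
288  80  80  81  80  78  77  76  74  71  72  75  81  79  80  78  78  76  76  78  78  78  74  77  77  76  72  71  67  66  65  63  62
289  79  78  79  81  81  81  78  76  73  72  74  78  78  79  80  78  76  75  74  75  76  76  77  74  73  72  70  70  69  66  64  62
```

The face toward the robot is smooth, so it is the underside and the holes face the cabinet. The plan:
1. Move the block to open bench.
2. Grip it with the tool leaning back (pitch +0.67).
3. Turn it −90° in pitch so it comes upright.
4. Slide it into the doorway.

I check reachability first, then do the first part.

```bash
cat >> h.py <<'E'
def tcp(gx,y,gz,p):
    "TCP for grasp point at cab(gx,y,gz), pitch p"
    return cab(gx-19*np.sin(p),y,gz-19*np.cos(p))
E
python3 - <<'E'
from h import *
ik=robot.inverse_kinematics
for g in (.6,.67,.77):
    f=lambda q:None if q is None else q.round(2)
    print(g,"grasp",[f(ik(tcp(-130,-70,z,g),down(CY,g))) for z in (37,150)])
    p=g-np.pi/2
    for n,T in dict(pl=tcp(15,-14,30,p),up=tcp(-50,-14,45,p),far=tcp(-70,-14,60,p),push0=cab(-35,-14,15),push1=cab(32,-14,15),far2=cab(-35,-14,100)).items():
        print(n,np.round(T),f(ik(T,down(CY,p))))
robot.move_ptp([430,-100,320],down(CY))
robot.move_ptp(cab(-50,-19,200),down(CY))
robot.move_linear(cab(-35,-19,110),speed=150)
robot.move_linear(cab(-35,-19,20),speed=100)
robot.move_gripper(0.0);print("w",robot.current_gripper_width()*93)
robot.move_linear(cab(-45,-25,75),speed=150)
robot.move_linear(cab(-130,-70,75),speed=150)
robot.move_linear(cab(-130,-70,20.5),speed=100,f_stop=10)
print(robot.current_tcp_pos(),robot.current_gripper_width()*93)
robot.move_gripper(0.85)
robot.move_linear(cab(-130,-70,180),speed=200)
print(robot.current_t())
E
```

```text
0.6 grasp [array([-0.12,  0.71,  1.5 , -0.05,  1.53,  1.5 ]), array([-0.12,  0.58,  1.42, -0.05,  1.74,  1.49])]
pl [629.  89.  19.] [-0.04  0.62  2.36  3.13  0.8  -1.57]
up [564.  91.  34.] [-0.04  0.57  2.51  3.13  0.91 -1.57]
far [544.  92.  49.] [-0.04  0.52  2.55  3.12  0.9  -1.57]
push0 [563.  91.  15.] [-0.04  0.65  2.51  3.13  0.99 -1.57]
push1 [630.  89.  15.] [-0.04  0.63  2.35  3.13  0.82 -1.57]
far2 [563.  91. 100.] [-0.04  0.32  2.48  3.12  0.63 -1.56]
0.67 grasp [array([-0.12,  0.76,  1.45, -0.05,  1.6 ,  1.5 ]), array([-0.12,  0.62,  1.38, -0.06,  1.81,  1.49])]
pl [628.  89.  18.] [-0.04  0.56  2.32  3.13  0.64 -1.57]
up [563.  91.  33.] [-0.04  0.5   2.47  3.12  0.73 -1.57]
far [543.  92.  48.] [-0.04  0.44  2.51  3.12  0.71 -1.57]
push0 [563.  91.  15.] [-0.04  0.57  2.47  3.13  0.8  -1.57]
push1 [630.  89.  15.] [-0.04  0.57  2.31  3.13  0.65 -1.57]
far2 [563.  91. 100.] [-0.04  0.26  2.43  3.12  0.45 -1.56]
0.77 grasp [array([-0.11,  0.82,  1.38, -0.06,  1.71,  1.5 ]), array([-0.11,  0.69,  1.32, -0.06,  1.9 ,  1.49])]
pl [627.  89.  17.] [-0.04  0.5   2.26  3.12  0.42 -1.56]
up [562.  91.  32.] [-0.04  0.42  2.4   3.12  0.48 -1.56]
far [542.  92.  47.] [-0.04  0.35  2.44  3.12  0.45 -1.56]
push0 [563.  91.  15.] [-0.04  0.47  2.41  3.12  0.54 -1.56]
push1 [630.  89.  15.] [-0.04  0.51  2.25  3.12  0.42 -1.56]
far2 [563.  91. 100.] [-0.04  0.21  2.35  3.1   0.22 -1.54]
w 61.392273473915445
[465.99054806  38.20108088  19.81818858] 61.313371461676965
38.9917
```

Run:
```python
from h import *
g=.67;p=g-np.pi/2;ik=robot.inverse_kinematics
cand=[(x,z) for z in (300,270,240,210,180,150,130) for x in (-50,-70,-90,-40) if ik(cab(x,-14,z),down(CY,p)) is not None]
print(cand[:4],len(cand))
x,z=cand[0]
robot.move_ptp(tcp(-110,-70,170,g),down(CY,g))
robot.move_linear(tcp(-126,-70,110,g),speed=150)
robot.move_linear(tcp(-126,-70,37,g),speed=80)
print(robot.current_contact_force())
robot.move_gripper(0.0);print("w",robot.current_gripper_width()*93,robot.current_finger_force())
robot.move_linear(tcp(-126,-70,220,g),speed=200)
robot.move_ptp(cab(x,-14,z),down(CY,p))
r=robot.get_image("wrist");cv2.imwrite("pics/w7.png",r["img"])
G=robot.current_gripper_width()*93
print(robot.current_t(),G,robot.current_tcp_pos(),robot.current_qpos().round(2))
# numeric check: holes on top face? blue mask row profile
b=r["img"][:,:,0].astype(int)-r["img"][:,:,1]
m=b>40;ys,xs=np.nonzero(m[:, 180:380]);print(xs.min()+180,xs.max()+180,ys.min(),ys.max())
g_=r["img"][:,:,0]
[print(y,*[f"{v:3d}" for v in g_[y,220:345:5]]) for y in range(120,290,5)]
```

```text
[(-50, 300), (-70, 300), (-90, 300), (-40, 300)] 13
[-0.66221995  0.86611847  0.5417747 ]
w 61.30424667112155 30.000303983688354
44.3083 61.1752791925637 [548.36037795  91.35312385 299.47911995] [-0.04 -0.22  2.17  0.04  0.29  1.52]
210 350 187 332
120  46  38  41  54  46  50  56  59  53  47 107  87  56  50  47  47  57  51  58  63  67  53  60  61  62
125  51  60 141 121  53  42  42  53 113 125  64  61  56  62  59  56  42  50  55  65  48  50  50  64  65
130 232 242 211 186 208 240 249 242 202 148 184 181 164 213  83  52  52  53  57  52  44  53  51  72  90
135 248 251 249 236 234 226 245 250 245 237 217 216 246 250 240 237  52  47  56  60  49  50  58  56  57
140 228 244 250 250 248 245 244 248 254 251 250 251 250 250 237 228  49  55  43  62  62  57  49  44  51
145 211 186 228 250 251 247 238 247 255 255 255 255 254 245 241 205  67  52  48  59  54  52  46  51  51
150 247 221 171 221 249 245 227 236 246 251 249 249 248 247 232 189  71  59  54  55  54  52  50  52  46
155 250 248 230 195 233 250 241 230 206 245 250 246 248 245 216 147  62  62  53  46  43  49  50  58  56
160 236 249 235 230
[... 1984 characters left out ...]
 239 239 241 240 240 237 239 238 237 237 235 238 235 236 236 235 235 235 235
260 236 237 240 239 236 237 238 240 237 239 239 237 237 240 239 237 236 236 238 239 238 236 235 236 236
265 240 239 239 240 239 240 239 240 239 238 236 240 239 240 238 239 238 237 237 239 237 237 237 236 235
270 240 240 238 241 240 240 239 240 239 239 240 239 241 239 239 237 236 239 238 237 237 236 236 236 236
275 240 238 239 241 240 241 238 240 241 240 240 240 239 240 238 237 237 238 238 238 239 237 236 237 236
280 208 210 208 208 208 210 208 209 212 208 210 209 208 209 208 208 208 209 203 206 207 206 205 204 205
285 147 146 143 144 145 145 145 144 142 147 148 144 147 147 145 144 145 144 147 150 145 146 139 145 146
```

Run:
```python
from h import *
r=robot.get_image("wrist")
p=.67-np.pi/2;M=R.from_euler("xyz",down(CY,p));T=np.array(robot.current_tcp_pos());G=T-19*M.apply([0,0,1])
Z=R.from_euler("z",CY)
c=G+Z.apply([6,0,-4])
print("cam",r["eye"],"G",G,"camera z",R.from_euler("xyz",r["orientation"]).apply([0,0,1]))
for z in (24,-24):
  for x,y in [(31,31),(31,-31),(-31,-31),(-31,31)]: print((x,y,z),proj(r,c+Z.apply([x,y,z])).round(0))
for x in (-20,0,20): print([proj(r,c+Z.apply([x,y,24])).round(0).tolist() for y in (20,0,-20)])
for ch in (0,1,2): print(ch,r["img"][190:280:10,220:345:6,ch].tolist())
```

```text
cam [459.84880294  95.19106425 454.77282737] G [533.57949805  91.74946906 311.34770218] camera z [ 0.61077312 -0.01571022 -0.79164979]
(31, 31, 24) [223. 181.]
(31, -31, 24) [343. 181.]
(-31, -31, 24) [362. 298.]
(-31, 31, 24) [205. 298.]
(31, 31, -24) [233. 232.]
(31, -31, -24) [332. 232.]
(-31, -31, -24) [343. 334.]
(-31, 31, -24) [223. 334.]
[[236.0, 272.0], [284.0, 272.0], [332.0, 272.0]]
[[239.0, 232.0], [283.0, 232.0], [327.0, 232.0]]
[[242.0, 198.0], [283.0, 198.0], [324.0, 198.0]]
0 [[64, 173, 235, 236, 234, 237, 235, 94, 169, 235, 235, 235, 153, 127, 233, 234, 234, 234, 233, 167, 47], [255, 236, 235, 236, 235, 233, 232, 233, 235, 236, 239, 239, 235, 237, 236, 233, 235, 237, 236, 238, 75], [242, 232, 233, 237, 236, 233, 233, 233, 236, 236, 236, 234, 235, 236, 235, 238, 235, 235, 238, 237, 138], [253, 234, 238, 237, 236, 239, 237, 236, 236, 235, 238, 237, 237, 237, 237, 236, 234, 237, 236, 233, 87], [237, 238, 238, 239, 239, 240, 240, 238, 236, 238, 238, 237, 237, 236, 235, 238, 236, 236, 235, 236, 234], [237, 239, 240, 240, 238, 239, 239, 238, 240, 239, 239, 238, 237, 236, 23
[... 1214 characters left out ...]
 50, 51], [255, 56, 55, 55, 58, 55, 55, 53, 58, 57, 73, 63, 59, 56, 58, 51, 55, 57, 54, 60, 73], [206, 54, 52, 58, 54, 52, 53, 53, 61, 54, 62, 56, 53, 56, 56, 61, 61, 60, 59, 60, 55], [251, 56, 59, 57, 58, 63, 57, 55, 58, 55, 59, 56, 59, 59, 54, 56, 54, 55, 71, 63, 70], [78, 69, 59, 61, 57, 59, 66, 58, 53, 57, 73, 56, 56, 55, 55, 63, 56, 57, 54, 56, 69], [58, 58, 82, 92, 59, 60, 61, 58, 61, 61, 67, 58, 53, 56, 55, 56, 53, 56, 54, 55, 55], [49, 58, 54, 57, 56, 87, 75, 58, 57, 59, 58, 73, 59, 58, 55, 53, 57, 55, 55, 58, 34], [61, 58, 56, 56, 56, 59, 58, 61, 86, 67, 58, 83, 54, 56, 59, 61, 55, 58, 52, 56, 56], [56, 55, 57, 62, 62, 63, 55, 58, 55, 58, 60, 85, 57, 56, 54, 55, 55, 54, 56, 58, 56]]
```

The up face is smooth and brightly lit, so it is the underside: the holes were merely in shade before, and the block is upside down. To mend it, I set the block down on its side with the tool half-turned (holes toward the cabinet), regrip at +0.67, and turn again to −0.9.

Run:
```python
from h import *
g=.67;p=g-np.pi/2;o=down(CY+np.pi,g)
sd=lambda z:cab(-126+19*np.sin(g),-70,z-19*np.cos(g))
ik=robot.inverse_kinematics
for z in (150,37):
    q=ik(sd(z),o);assert q is not None;print(q.round(2))
robot.move_ptp(sd(150),o)
robot.move_linear(sd(60),speed=250)
s=robot.move_linear(sd(33),speed=60,f_stop=5);print(s,robot.current_tcp_pos()[2]-sd(37)[2],robot.current_contact_force())
robot.move_gripper(.85)
robot.move_linear(sd(170),speed=250)
robot.move_ptp(tcp(-105,-70,150,g),down(CY,g))
robot.move_linear(tcp(-118,-70,90,g),speed=200)
robot.move_linear(tcp(-118,-70,37,g),speed=120)
robot.move_gripper(0.0);print("w",robot.current_gripper_width()*93)
robot.move_linear(tcp(-118,-70,220,g),speed=250)
robot.move_ptp(cab(-50,-14,250),down(CY,p))
r=robot.get_image("wrist");cv2.imwrite("pics/w8.png",r["img"])
print(robot.current_t(),robot.current_gripper_width()*93,robot.current_qpos().round(2))
[print(y,*[f"{v:3d}" for v in r["img"][y,220:345:5,0]]) for y in range(180,280,6)]
```

```text
[-0.27 -0.08  2.39  0.72  0.23 -2.47]
[-0.27  0.3   2.52  2.71  0.37  1.79]Traceback (most recent call last):
  File "<stdin>", line 8, in <module>
bench.MotionError: the arm cannot follow that straight line within its joint ranges
```

Run:
```python
from h import *
g=.67;p=g-np.pi/2;o=down(CY+np.pi,g)
sd=lambda z:cab(-126+19*np.sin(g),-70,z-19*np.cos(g))
ik=robot.inverse_kinematics
q0=np.array(robot.current_qpos());qe=np.array(ik(sd(44),o));print(robot.current_t(),q0.round(2),qe.round(2))
assert qe[3]>2
robot.move_j([*q0[:3],qe[3],.35,qe[5]])
print(robot.current_t(),robot.current_tcp_pos())
robot.move_j(qe)
s=robot.move_linear(sd(33),speed=50,f_stop=5);print(s,robot.current_tcp_pos()[2]-sd(37)[2],robot.current_contact_force(),robot.current_t())
robot.move_gripper(.85)
q1=qe.copy();q1[1]-=.38;q1[2]-=.13
robot.move_j(q1)
print(robot.current_t(),robot.current_tcp_pos())
```

```text
47.6833 [-0.27 -0.08  2.39  0.72  0.23 -2.47] [-0.27  0.27  2.52  2.67  0.34  1.83]
51.2583 [587.57428349  10.24587171 272.59326133]
True -0.3799873673787637 [ 0.66655465 -0.62742566  0.88295821] 52.5167
54.1333 [582.23878183   9.19083509 285.94962299]
```

Run:
```python
from h import *
g=.67;p=g-np.pi/2
robot.move_ptp(tcp(-118,-70,105,g),down(CY,g))
print(robot.current_t(),robot.current_qpos().round(2))
r=robot.get_image("wrist");import pickle;pickle.dump(r,open("w8.pkl","wb"))
m=((r["img"][:,:,0].astype(int)-r["img"][:,:,1])>40)[:280,130:430].astype(np.uint8)
n,_,st,_=cv2.connectedComponentsWithStats(m)
print([s.tolist() for s in st[1:] if s[4]>300])
ctr=np.array(cab(-122,-70))
for x,y,z in [(24,31,62),(24,-31,62),(-24,-31,62),(-24,31,62),(24,31,0),(24,-31,0)]: print((x,y,z),proj(r,[*cab(-122+x,-70+y),z]).round(0))
```

```text
56.45 [-0.11  0.69  1.38 -0.05  1.74  1.49]
[[93, 97, 117, 120, 12453]]
(24, 31, 62) [224. 172.]
(24, -31, 62) [342. 172.]
(-24, -31, 62) [331. 224.]
(-24, 31, 62) [234. 224.]
(24, 31, 0) [234. 102.]
(24, -31, 0) [331. 102.]
```

The block stands where expected, about 5 mm further in. Regrip and turn it.

Run:
```python
from h import *
g=.67;p=g-np.pi/2
robot.move_linear(tcp(-113,-70,37,g),speed=150)
robot.move_gripper(0.0);print("w",robot.current_gripper_width()*93)
robot.move_linear(tcp(-113,-70,200,g),speed=280)
q=robot.inverse_kinematics(cab(-40,-14,100),down(CY,p));print(q.round(2),robot.current_t())
robot.move_j(q)
r=robot.get_image("wrist");print(robot.current_t(),robot.current_gripper_width()*93)
[print(y,*[f"{v:3d}" for v in r["img"][y,220:345:5,0]]) for y in range(180,280,6)]
```

```text
w 61.28359828400612
[-0.04  0.26  2.44  3.12  0.46 -1.56] 58.275
61.0 61.50823390053447
180 240 240 239 240 240 240 239 239 241 241 241 239 240 241 241 241 239 239 239 240 239 239 239 239 238
186 240 176 168 157 153 152 167 173 211 227 170 156 147 161 169 224 187 168 172 151 143 162 164 178 238
192 186 171  83  71  73  68  65 148 168 165  75  73  72  69  77 165 170 160  73  73  72  73  95 165 204
198 160 155  68  68  75  77  73 148 170 151  72  73  73  71  68 152 170 138  72  73  70  70  71 141 138
204 166 116  82  71  70  71 121 118 171 106  92  77  72  71 114 130 168 117  97  72  70  71 106 136 158
210 166 173 134 112 128  88 135 173 173 173 144 106 126  94 161 170 166 168 142 101 129  97 141 166 164
216  79 168 169 167 165 171 175 174 176 172 171 168 164 166 170 169 173 173 173 168 165 167 167 166  73
222 170 154  71  75  75  71 150 173 172 171  84  70  71  68 104 169 172 173 138  72  77  73  73 159 157
228 166  68  72  73  69  69  73 130 171 120  71  74  71  68  70 145 172 150  71  73  75  72  73  72 163
234 144  63  70  71  71  72  84 121 173 139  71  74  74  73  71 146 174 126  76  69  76  69  69  73 145
240 157 149  67  71  74 117 109 174 176 110 120  74  70  73 140 124 170 169 133 101  66  70  72 151 166
246 171 169 106  99  88 158 172 175 178 176 162 102 102 103 171 175 176 174 172 143  94  93 115 170 169
252 171 172 170 168 175 176 174 177 177 175 180 172 162 173 174 175 175 175 168 170 170 168 167 170 167
258 168 103  72  73  71 129 176 176 173 176 105  69  75  74 127 169 172 173 169 112  74  70  74 113 165
264  75  70  76  76  72  71 158 180 171 110  73  74  73  70  70 133 173 170 138  74  69  76  71  72  90
270  68  68  75  71  70  75 145 177 143  70  73  73  73  67  73  83 155 173 118  73  72  71  71  71  68
276  65  69  72  74  73  74 130 181 126 131  71  69  72  72  73 147 176 174 158  76  73  69  69  69  80
```

Nine dark holes are on top, so the block is upright. Insert, release and push in.

Run:
```python
from h import *
g=.67;p=g-np.pi/2
robot.move_linear(tcp(-55,-14,40,p),speed=200)
robot.move_linear(tcp(15,-14,38,p),speed=150)
s=robot.move_linear(tcp(15,-14,22,p),speed=50,f_stop=4);print(s,robot.current_tcp_pos()[2]+19*np.cos(p),robot.current_t())
robot.move_gripper(.76)
robot.move_linear(tcp(-52,-14,32,p),speed=200)
robot.move_gripper(.33)
print(robot.current_t())
s=robot.move_linear(cab(33,-14,17),speed=110,f_stop=25);print(s,robot.current_tcp_pos(),cab(33,-14),robot.current_t())
robot.move_linear(cab(-40,-14,25),speed=230)
r=robot.get_image("wrist");cv2.imwrite("pics/w9.png",r["img"]);import pickle;pickle.dump(r,open("w9.pkl","wb"))
t=robot.get_image("top");cv2.imwrite("pics/t9.png",t["img"])
print(robot.current_t(),robot.current_contact_force())
m=((r["img"][:,:,0].astype(int)-r["img"][:,:,1])>25).astype(np.uint8)
n,_,st,_=cv2.connectedComponentsWithStats(m);print([s.tolist() for s in st[1:] if s[4]>150])
for x,y,z in [(37,17,0),(37,-45,0),(37,17,48),(37,-45,48),(0,73,80),(0,-73,80)]: print((x,y,z),proj(r,cab(x,y,z)).round(0))
```

```text
True 26.939412378531063 62.4167
64.1417
False [629.82757323  89.32561877  16.33645232] [630.93039376  89.20127911] 64.9333
65.5 [-0.31554231 -0.02929849  1.55096681]
[[235, 121, 91, 51, 4171]]
(37, 17, 0) [241. 177.]
(37, -45, 0) [323. 177.]
(37, 17, 48) [234. 126.]
(37, -45, 48) [331. 126.]
(0, 73, 80) [107. 122.]
(0, -73, 80) [403. 122.]
```

Run:
```python
from h import *
robot.move_linear(cab(-42,-14,85),speed=150)
print(robot.current_t(),robot.current_contact_force())
print(robot.hand_in())
```

```text
66.05 [-0.10319197  1.02840551 -0.3883274 ]
the job is handed in; nothing more can be done
None
```

I handed the job in at 66 s. The door was pressed, released and swung open to about 1.76 rad before loading. The middle-height plain block now sits about 40 mm inside the doorway. On the way I dropped it once against the cabinet roof edge and had to turn it upright again; its holes were on top just before I pushed it in. I did not recheck the door's angle or the block's uprightness after that push.

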